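# Zero the coffee grinder's click dial and set it four clicks open

### The arm

A 6-joint arm with a two-finger parallel gripper is mounted at the origin on the work surface; the furniture and walls round the work are solid. World frame = base frame: x ahead of the robot, y to its left, z up, the work surface at z = 0. Lengths are in m, angles in degrees, forces in N, time in s.
With the tool pointing down it reaches from about 0.35 to 0.875 m from the base axis. Payload 4.2 kg.
Tool frame: the origin (TCP) lies where the fingers leave the gripper's body, on its centre line; the fingertips stand 70 mm ahead of it and the grasp point (between the pads) lies 51 mm ahead of it; z points along the fingers, y is the direction in which the jaws open and shut (so a half turn about z gives the same grasp; the last joint's range is limited). The gripper opens to 87 mm and grips with 3 to 60 N. Pads are 19 mm wide; open, the fingers measure 117 mm over their backs; the gripper's body (75 mm by 190 mm) begins 51 mm behind the grasp point.
Start: joints at [88.098, 22.042, 0.453, 0, -68.411, -14.817], TCP at [0.18, 0.599, 0.292] pointing down, gripper open.
Joint ranges: [-179.83, 179.83], [-69.29, 118.12], [-61.27, 80.66], [-181.25, 117.63], [-171.15, -9.14], [-177.46, 177.46]. Speed limits (degrees/s): [159.86, 159.86, 180, 180, 180, 180].

### API

Orientations are given as a 3x3 rotation matrix whose columns are the frame's x, y, z axes.
In Python, from station import sense, capture, camera_model, finish_job gives the robot as it stands.
- The arm moves only by the shell command python3 -m inch 'ROWS'. ROWS is JSON, a list of rows, each an object with "hand": the closure, from 0 (fully open) to 1 (shut); "slide": the shift along the world's x, y, z in cm, a list of three; "yaw": the turn about the world's z in rad. A call has 1 to 10 rows; each row is the pose to reach, as a shift and turn from the pose commanded when the call began; what a row does not reach only later rows make up. A row lasts 1/8 s, in which the tool goes at most 62.5 mm and 10.7 degrees, less where a joint would pass 70% of its speed; a pose out of reach is approached as far as the arm can. A call with a gripper value outside its range is refused whole. The fingers move at their own pace and stop on an object; the grip force is fixed at half the most. Time passes only in rows, so rows that repeat a pose let the fingers close. It gives the time, the measured TCP pose, the force and the opening at its end, in the units of the state.
- sense(): the state, without advancing time (a new reading comes with each control period).
- capture(name): name is "scene" or "top" or "wrist"; returns the picture (420x560x3 uint8, blue, green, red); there is no depth.
- camera_model(name): a dict with "mtx" (3x3 intrinsics, pixels), "xyz" and "orientation" of the camera in the world; the wrist camera has in their place "tool_from_camera" (4x4, takes a point from camera to tool coordinates, whose origin is the TCP and whose axes are the flange's). Camera axes: x right, y up, looking along -z (the intrinsics and any distortion apply to the point x, -y, -z); pixel columns grow to the right and rows downward; lengths in m; the calibration is good to about 2 mm. A picture is of the moment at which its call begins: read the wrist's pose just before it. camera_model takes no time and is no camera call.
- finish_job(): hands the job in, once; it reports no verdict.
The state is a dict: "time_s": time; "joints": joint angles; "joint_velocities": joint speeds; "effort": joint torques, N m; "tcp_pos": TCP position; "ee_rot": TCP orientation; "wrist_force": force on the tool from outside, world axes, zero at the start; "moment": the same for the moment, N m; "gripper_width": opening from 0.0 (shut) to 1.0 (fully open).
Only numpy, scipy, OpenCV 4.12 (cv2) and the standard library are available. Lean on these libraries where they do the work, as an engineer would, in place of code of your own. Each camera call takes 0.05 s, during which the arm holds its last target. There are 200 camera calls.

### The job

Set the coffee grinder: turn its grind dial clockwise (seen from above) until you feel it press firmly but gently against its end stop, without forcing it, then turn it back counter-clockwise exactly four clicks without going past the fourth. Then press the round start key fully down, let it come up again, and leave everything else on the table as it stands.

Things in the scene. Friction and masses are not known exactly. Their poses are not given: they have to be found in the camera images.
- grinder: Steel coffee grinder, fixed; origin under the dial's axis at table height, front (black drawer) to its own -x. In its frame: deck 75 mm high, x -67 to 67, y -132 to 92 mm, with the dial at 0,0 and the start key at x -5, y -95; behind it a tower, x 55 to 166, y -62 to 62 mm, 128 mm high, on it the clear hopper (centre x 115, radius 51 mm) up to 193 mm.
- dial_grip (a point): Grip point of the black grind dial: on its upright axis, 99.5 mm above the table; x axis along the dial's grip bar, turning with it. Bar 46 mm long, 14 mm thick, top 113.5 mm above the table, on a disc of 29 mm radius whose top is 84.5 mm above the table. Grip it from above across the 14 mm and turn it about the vertical.
- dial (a joint): Dial angle from its zero click, rad, counter-clockwise from above positive. Clicks every 20 degrees: 0, 0.349, 0.698, 1.047, 1.396 (fourth)... Starts resting in click 1, 2 or 3. Which way zero points differs from grinder to grinder. Leaving a click takes up to about 0.09 N m; past the crest half way (10 degrees) the dial snaps on into the next click by itself.
- dial_stop: Sprung end stop of the dial, hidden inside; origin on the dial's axis at deck height. The dial meets it 0.05 rad clockwise of zero; it then yields 1 rad per 8 N m, bearing on the dial 30 mm off the axis. A twist of 0.2 N m on the dial (5 N on the stop) is the least firm touch, 0.3 (8.6 N) is right; over 0.5 (16 N) is forcing it. Let go, the dial returns to zero.
- start_key_top (a point): Centre of the top face of the start key, a round grey push key of 13 mm radius in a black collar on the deck, to the right of the dial. It travels 6 mm straight down against a spring (5 N when fully down) and comes up again when let go.
- start_key (a joint): Travel of the start key, m: 0 up, 0.006 fully down.
- espresso_cup_mid (a point): Espresso cup, white, 62 mm wide (87 with its handle), 51 mm high, beside the grinder's left side; point at half its height. A bystander.
- honey_jar_mid (a point): Honey jar, 60 mm wide, 85 mm high, to the right; point at half its height. A bystander.

How it is judged:
By the outcome, as a careful person would: the job done as asked, in the order asked, and still so for the second after the job is handed in, with the robot touching nothing.
It also fails if it takes over 61 s, if anything falls off the work surface, if the arm or the gripper's body presses on something with over 40 N, if the wrist force passes 120 N, or if a joint passes its speed limit or range.

## Working session

There is one attempt and no reset: what is moved stays moved. The work goes in short steps, Python scripts to look and compute and a shell command to move; the robot and the scene stay as the last step left them, time stands still between calls to the robot, and variables do not carry over. Pictures are saved under pics/ and viewed, about 8 in all and at most 12, crops included, and the job is handed in when it is done.

```bash
mkdir -p pics; python3 - <<'E'
from station import *
import cv2, numpy as np
s=sense();print({k:np.round(v,4).tolist() for k,v in s.items()})
for n in("scene","top","wrist"):
    m=camera_model(n);print(n,{k:np.round(v,4).tolist() if not isinstance(v,str) else v for k,v in m.items()})
    cv2.imwrite(f"pics/{n}0.png",capture(n))
E
```

```text
{'time_s': 0.0, 'joints': [88.0972, 22.0896, 0.3807, -0.0291, -68.4114, -14.8179], 'joint_velocities': [0.0168, 0.039, 0.0262, 0.0934, 0.0415, 0.0493], 'effort': [0.0014, -39.0664, 18.7403, 4.22, 0.011, -0.0002], 'tcp_pos': [0.1796, 0.5982, 0.2912], 'ee_rot': [[0.9577, -0.2879, -0.0005], [-0.2879, -0.9577, -0.0021], [0.0001, 0.0021, -1.0]], 'wrist_force': [-0.242, 1.0599, -0.6952], 'moment': [-0.0654, 0.0137, 0.046], 'gripper_width': 0.9964}
scene {'mtx': [[516.4644, 0.0, 282.4886], [0.0, 516.4644, 210.5931], [0.0, 0.0, 1.0]], 'xyz': [-0.037, -0.9225, 0.9153], 'orientation': [[0.842, 0.361, -0.4009], [-0.5392, 0.5377, -0.6481], [-0.0184, 0.7619, 0.6474]]}
top {'mtx': [[381.8422, 0.0, 281.3554], [0.0, 381.8422, 212.8315], [0.0, 0.0, 1.0]], 'xyz': [0.4115, -0.0756, 1.0637], 'orientation': [[0.0274, 0.9963, -0.0817], [-0.9996, 0.0268, -0.0078], [-0.0055, 0.0819, 0.9966]]}
wrist {'mtx': [[300.8241, 0.0, 274.4385], [0.0, 300.8241, 211.7467], [0.0, 0.0, 1.0]], 'tool_from_camera': [[0.0013, 0.9558, 0.294, 0.0813], [1.0, -0.001, -0.0009, 0.0003], [-0.0006, 0.294, -0.9558, -0.0925], [0.0, 0.0, 0.0, 1.0]]}
```

View pics/top0.png

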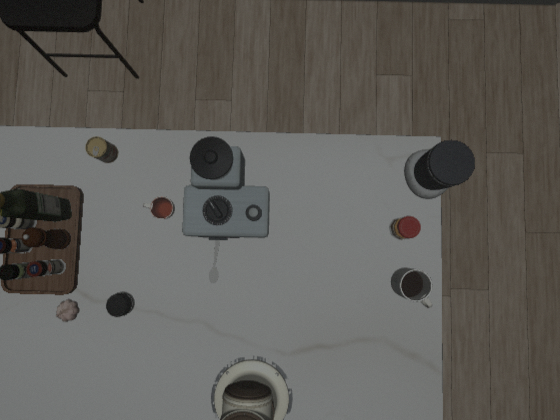

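View pics/scene0.png

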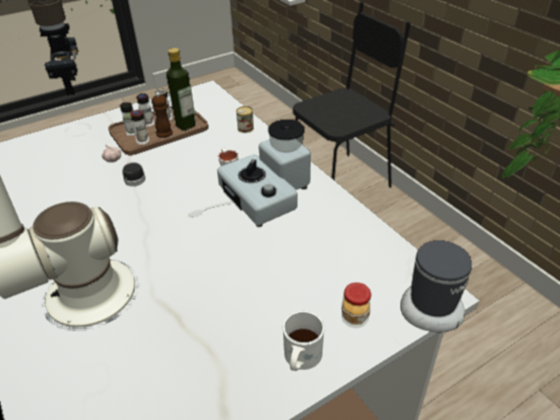

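The top view shows the grinder with its dial at about (217,210) and its key at (254,212). The cup is at (162,208), and the hopper is at (211,157). I'll enlarge the top view and cast rays.

```bash
cat > h.py <<'E'
import numpy as np, cv2
from station import *
def cam(n,s=None):
    m=camera_model(n);K=np.array(m["mtx"])
    if n!="wrist": return K,np.array(m["xyz"]),np.array(m["orientation"]),m
    T=np.array(m["tool_from_camera"]);R=np.array(s["ee_rot"])
    return K,R@T[:3,3]+np.array(s["tcp_pos"]),R@T[:3,:3],m
def ray(c,uv,z):
    K,p,R,m=c;d=np.linalg.inv(K)@[uv[0],uv[1],1];d=R@[d[0],-d[1],-d[2]]
    return p+d*(z-p[2])/d[2]
def proj(c,P):
    K,p,R,m=c;q=R.T@(np.array(P)-p);q=K@[q[0],-q[1],-q[2]];return q[:2]/q[2]
E
python3 - <<'E'
from h import *
print({k for k in camera_model("top")})
c=cam("top");
for uv,z in(((217,210),.1135),((254,212),.08),((184,186),.075),((269,186),.075),((268,237),.075),((183,235),.075),((162,208),.05)):print(uv,ray(c,uv,z).round(4))
a=cv2.imread("pics/top0.png")[125:255,140:290];b=cv2.imread("pics/scene0.png")[110:230,200:325]
a=cv2.resize(a,None,fx=4,fy=4,interpolation=2)
a=cv2.convertScaleAbs(a,alpha=2)
cv2.imwrite("pics/t1.png",a)
E
```

```text
{'mtx', 'xyz', 'orientation'}
(217, 210) [0.4922 0.0929 0.1135]
(254, 212) [0.4924 0.0028 0.08  ]
(184, 186) [0.5561 0.1887 0.075 ]
(269, 186) [ 0.562  -0.0337  0.075 ]
(268, 237) [ 0.429  -0.0351  0.075 ]
(183, 235) [0.4281 0.1851 0.075 ]
(162, 208) [0.499  0.2513 0.05  ]
```

View pics/t1.png

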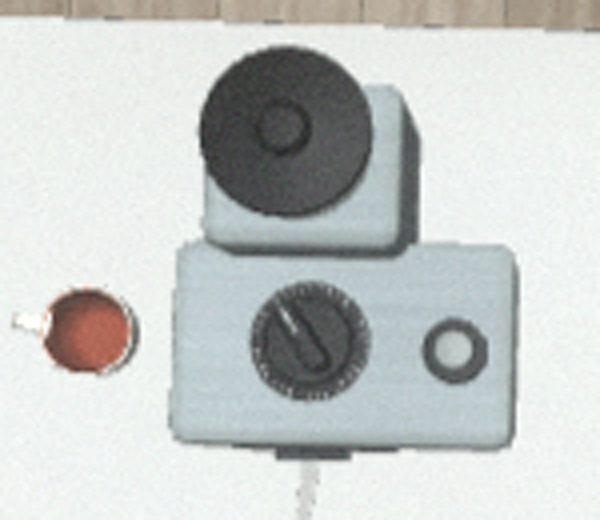

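The bar points about 30° left of straight ahead, and the grinder is yawed about 1°. I'll move above the dial with the camera side toward the robot (tool x at about -150°), which keeps the gripper body clear of the hopper.

```bash
python3 -m inch '[{"hand":0,"slide":[16,-25,1],"yaw":-1.1},{"hand":0,"slide":[16,-25,1],"yaw":-1.1},{"hand":0,"slide":[16,-25,1],"yaw":-1.1},{"hand":0,"slide":[16,-25,1],"yaw":-1.1},{"hand":0,"slide":[16,-25,1],"yaw":-1.1},{"hand":0,"slide":[16,-25,1],"yaw":-1.1},{"hand":0,"slide":[16,-25,1],"yaw":-1.1}]'
python3 - <<'E'
from h import *
s=sense();print(np.round(s["joints"],1),s["tcp_pos"],np.degrees(np.arctan2(s["ee_rot"][1][0],s["ee_rot"][0][0])))
E
```

```text
time_s: 1.02
tcp_pos: [0.34, 0.348, 0.3023]
ee_rot: [[0.179, -0.984, -0.0], [-0.984, -0.179, 0.0], [-0.0, 0.0, -1.0]]
wrist_force: [0.1, 0.6, 0.2]
gripper_width: 0.999
[ 64.8   8.  -17.4  -0.  -64.6 -54.5] [0.339993   0.34800145 0.30225743] -79.69892548310003
```

```bash
python3 -m inch '[{"hand":0,"slide":[15.2,-25.3,0],"yaw":-1.227},{"hand":0,"slide":[15.2,-25.3,0],"yaw":-1.227},{"hand":0,"slide":[15.2,-25.3,0],"yaw":-1.227},{"hand":0,"slide":[15.2,-25.3,0],"yaw":-1.227},{"hand":0,"slide":[15.2,-25.3,0],"yaw":-1.227},{"hand":0,"slide":[15.2,-25.3,0],"yaw":-1.227},{"hand":0,"slide":[15.2,-25.3,0],"yaw":-1.227},{"hand":0.1,"slide":[15.2,-25.3,0],"yaw":-1.227}]'
python3 - <<'E'
from h import *
s=sense();im=capture("wrist");cv2.imwrite("pics/w1.png",im)
c=cam("wrist",s);print(np.round(s["joints"],1),s["tcp_pos"],s["ee_rot"],s["moment"])
import pickle;pickle.dump(s,open("w1.pkl","wb"))
cv2.imwrite("pics/w1b.png",cv2.convertScaleAbs(im,alpha=1.6))
E
```

```text
time_s: 2.02
tcp_pos: [0.4918, 0.096, 0.3019]
ee_rot: [[-0.864, -0.503, -0.001], [-0.503, 0.864, -0.0], [0.001, 0.0, -1.0]]
wrist_force: [-0.1, 0.3, 0.7]
gripper_width: 0.95
[ 29.6   9.5 -15.6  -0.  -64.9 -89.5] [0.4918219  0.0960047  0.30191627] [[-8.64380452e-01 -5.02838058e-01 -5.66462107e-04]
 [-5.02837997e-01  8.64380636e-01 -2.56454410e-04]
 [ 6.18593914e-04  6.31644927e-05 -9.99999807e-01]] [ 0.04063348 -0.12336802 -0.01719503]
```

View pics/w1b.png

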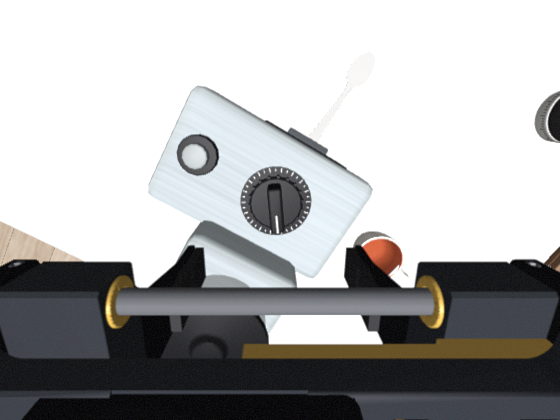

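The dial is centred at about (276,202) with its bar almost straight up and down in the picture. The key is at (195,155), the hopper is at the bottom and the cup is at (380,252). Now I'll measure these accurately.

```bash
python3 - <<'E'
from h import *
import pickle
s=pickle.load(open("w1.pkl","rb"));c=cam("wrist",s)
im=cv2.imread("pics/w1.png");g=cv2.cvtColor(im,cv2.COLOR_BGR2GRAY)
m=(g<75).astype(np.uint8)*255
n,l,st,ce=cv2.connectedComponentsWithStats(m)
for i in range(1,n):
    if st[i,4]>150 and st[i,1]<235: print(st[i],ce[i].round(1))
# disc incl. ticks: non-deck region: contour at dial
for name,(u,v),z in (("dial",(276,202),.0845),("key",(197,155),.08)):
    r=45 if name=="dial" else 28
    roi=m[v-r:v+r,u-r:u+r].copy();roi=cv2.morphologyEx(roi,cv2.MORPH_CLOSE,np.ones((7,7)))
    cs,_=cv2.findContours(roi,cv2.RETR_EXTERNAL,cv2.CHAIN_APPROX_NONE);k=max(cs,key=cv2.contourArea)
    e=cv2.fitEllipse(k);p=(e[0][0]+u-r,e[0][1]+v-r);print(name,p,e[1],e[2],ray(c,p,z))
# grinder edges
for a in ((202,87),(370,190),(315,275),(150,190)):print(ray(c,a,.075).round(4))
crop=im[155:250,225:325];cv2.imwrite("pics/w1c.png",cv2.convertScaleAbs(cv2.resize(crop,None,fx=6,fy=6,interpolation=2),alpha=2.2))
E
```

```text
[536  92  24  49 305] [545.2 112.6]
[548  99  12  42 361] [554.6 120.8]
[265 121  81  49 472] [306.2 142.4]
[177 134  42  41 821] [199.6 153. ]
[ 241  167   70   68 3369] [275.5 200.3]
[ 191  221  105   64 1649] [246.  248.7]
[    0   233   560   187 76310] [279.5 346.1]
dial (275.34431076049805, 200.36833953857422) (66.4446029663086, 68.88131713867188) 86.55307006835938 [0.49264959 0.09713811 0.0845    ]
key (197.4239616394043, 154.236665725708) (39.25690460205078, 41.336280822753906) 120.8131332397461 [0.49170909 0.00334848 0.08      ]
[ 0.4315 -0.0223  0.075 ]
[0.4329 0.1814 0.075 ]
[0.5502 0.1854 0.075 ]
[ 0.5534 -0.0251  0.075 ]
```

View pics/w1c.png

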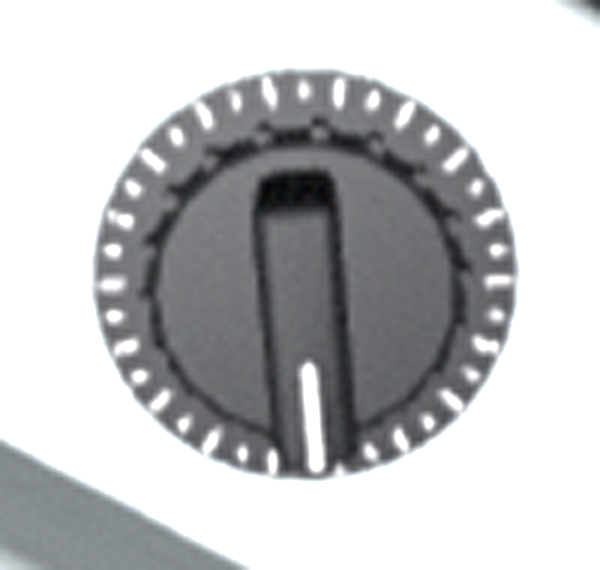

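The crop shows the bar's top face running from about (297,208) to (315,472), with a white index line at its far end.

```bash
python3 - <<'E'
from h import *
import pickle
s=pickle.load(open("w1.pkl","rb"));c=cam("wrist",s)
f=lambda x,y,z=.1135:ray(c,(225+(x+.5)/6-.5,155+(y+.5)/6-.5),z)
for a,b in (((262,208),(276,450)),((332,208),(350,450)),((308,368),(317,465)),((297,208),(315,472))):
    A,B=f(*a),f(*b);d=B-A;print(np.degrees(np.arctan2(d[1],d[0])),(A+B)/2,np.linalg.norm(d))
print(ray(c,(275.34,200.37),.077),ray(c,(275.34,200.37),.0845))
e=cam("top");print(ray(e,(217.5,210.25),.08),[ray(e,(140+x/4,125+y/4),.1135) for x,y in((283,305),(322,370))])
E
```

```text
33.15307891091002 [0.49716033 0.09302863 0.1135    ] 0.0411027519927788
34.724799051321284 [0.49125773 0.10314178 0.1135    ] 0.04117411909583764
35.38934848890485 [0.50629376 0.1065604  0.1135    ] 0.01701565009441429
34.054913313116835 [0.49580852 0.09921633 0.1135    ] 0.04505167229146712
[0.49436818 0.0981573  0.077     ] [0.49265349 0.09713506 0.0845    ]
[0.49439003 0.09748119 0.08      ] [array([0.51373495, 0.10943982, 0.1135    ]), array([0.47361224, 0.08334618, 0.1135    ])]
```

The bar is at about 34.3° in the world frame, roughly 32° relative to the grinder. The axis is at about (0.4946, 0.098). The body will only clear the hopper while the bar stays within about 38° relative, so I'll turn the last clicks by pushing on the bar end. Now I'll align, descend so the tips sit at about 89 mm (disc top is 84.5), and grip.

```bash
python3 -m inch '[{"hand":0.4,"slide":[0.28,0.2,0],"yaw":0.072},{"hand":0.4,"slide":[0.28,0.2,-5],"yaw":0.072},{"hand":0.4,"slide":[0.28,0.2,-10],"yaw":0.072},{"hand":0.4,"slide":[0.28,0.2,-13],"yaw":0.072},{"hand":0.4,"slide":[0.28,0.2,-14.3],"yaw":0.072},{"hand":0.4,"slide":[0.28,0.2,-14.3],"yaw":0.072}]'
cat > st.py <<'E'
from h import *
def st():
    s=sense();R=s["ee_rot"];print("t",round(s["time_s"],2),"tcp",np.round(s["tcp_pos"],4),"yaw",round(float(np.degrees(np.arctan2(R[1][0],R[0][0]))),2),"F",np.round(s["wrist_force"],2),"M",np.round(s["moment"],3),"w",round(s["gripper_width"]*87,1))
st()
E
python3 st.py
```

```text
time_s: 2.82
tcp_pos: [0.4946, 0.0979, 0.159]
ee_rot: [[-0.827, -0.562, -0.001], [-0.562, 0.827, -0.001], [0.001, -0.0, -1.0]]
wrist_force: [0.2, 1.3, -0.3]
gripper_width: 0.603
t 2.83 tcp [0.4946 0.0979 0.159 ] yaw -145.81 F [ 0.24  1.31 -0.26] M [ 0.101 -0.161 -0.022] w 52.5
```

```bash
python3 -m inch '[{"hand":0.7,"slide":[0,0,0],"yaw":0},{"hand":0.75,"slide":[0,0,0],"yaw":0},{"hand":0.8,"slide":[0,0,0],"yaw":0},{"hand":0.85,"slide":[0,0,0],"yaw":0},{"hand":0.9,"slide":[0,0,0],"yaw":0},{"hand":0.9,"slide":[0,0,0],"yaw":0},{"hand":0.9,"slide":[0,0,0],"yaw":0}]'; python3 st.py
```

```text
time_s: 3.7
tcp_pos: [0.4942, 0.0982, 0.1595]
ee_rot: [[-0.828, -0.561, -0.0], [-0.561, 0.828, 0.001], [-0.0, 0.001, -1.0]]
wrist_force: [-4.0, 3.8, 3.0]
gripper_width: 0.154
t 3.7 tcp [0.4942 0.0982 0.1595] yaw -145.91 F [-4.02  3.77  2.98] M [1.356 0.901 0.073] w 13.4
```

```bash
python3 -m inch '[{"hand":0.9,"slide":[-0.04,0.05,0],"yaw":0},{"hand":0.9,"slide":[-0.04,0.05,0],"yaw":0}]'; python3 st.py; python3 -m inch '[{"hand":0.9,"slide":[0,0,0],"yaw":-0.09},{"hand":0.9,"slide":[0,0,0],"yaw":-0.18},{"hand":0.9,"slide":[0,0,0],"yaw":-0.27},{"hand":0.9,"slide":[0,0,0],"yaw":-0.349},{"hand":0.9,"slide":[0,0,0],"yaw":-0.349},{"hand":0.9,"slide":[0,0,0],"yaw":-0.349}]'; python3 st.py
```

```text
time_s: 3.95
tcp_pos: [0.4942, 0.0983, 0.1595]
ee_rot: [[-0.828, -0.561, 0.0], [-0.561, 0.828, 0.0], [-0.0, 0.0, -1.0]]
wrist_force: [-3.2, 3.3, 2.8]
gripper_width: 0.154
t 3.95 tcp [0.4942 0.0983 0.1595] yaw -145.91 F [-3.15  3.26  2.75] M [0.946 0.622 0.051] w 13.4
time_s: 4.7
tcp_pos: [0.494, 0.0988, 0.1595]
ee_rot: [[-0.97, -0.243, 0.0], [-0.243, 0.97, 0.001], [-0.0, 0.001, -1.0]]
wrist_force: [-3.6, 5.3, 3.1]
gripper_width: 0.155
t 4.7 tcp [0.494  0.0988 0.1595] yaw -165.92 F [-3.58  5.3   3.12] M [1.696 1.067 0.086] w 13.5
```

```bash
python3 -m inch '[{"hand":0.9,"slide":[-0.02,0.05,0],"yaw":-0.04},{"hand":0.9,"slide":[-0.02,0.05,0],"yaw":-0.07},{"hand":0.9,"slide":[-0.02,0.05,0],"yaw":-0.07}]'; python3 st.py;python3 -m inch '[{"hand":0.9,"slide":[0,0,0],"yaw":-0.02},{"hand":0.9,"slide":[0,0,0],"yaw":-0.02}]'; python3 st.py
```

```text
time_s: 5.08
tcp_pos: [0.4939, 0.0989, 0.1595]
ee_rot: [[-0.985, -0.174, 0.0], [-0.174, 0.985, 0.001], [-0.0, 0.001, -1.0]]
wrist_force: [-2.5, 5.1, 2.7]
gripper_width: 0.157
t 5.08 tcp [0.4939 0.0989 0.1595] yaw -169.96 F [-2.46  5.1   2.72] M [1.383 0.724 0.046] w 13.7
time_s: 5.32
tcp_pos: [0.4939, 0.099, 0.1595]
ee_rot: [[-0.988, -0.155, 0.0], [-0.155, 0.988, 0.001], [-0.0, 0.001, -1.0]]
wrist_force: [-3.3, 5.1, 5.1]
gripper_width: 0.162
t 5.33 tcp [0.4939 0.099  0.1595] yaw -171.1 F [-3.32  5.1   5.13] M [1.469 0.919 0.097] w 14.1
```

```bash
cat > avg.py <<'E'
from h import *
L=[]
for i in range(6):
    capture("wrist");s=sense();L.append(np.r_[s["wrist_force"],s["moment"],s["gripper_width"]*87,s["joints"][5],s["effort"][5]])
L=np.array(L);R=s["ee_rot"];print("t",s["time_s"],"yaw",np.degrees(np.arctan2(R[1][0],R[0][0])).round(2),"mean",L.mean(0).round(3),"sd",L.std(0).round(3))
E
python3 avg.py;  python3 -m inch '[{"hand":0.9,"slide":[-0.02,0.03,0],"yaw":-0.03},{"hand":0.9,"slide":[-0.02,0.03,0],"yaw":-0.03}]';python3 avg.py
```

```text
t 5.625 yaw -171.1 mean [-3.77800e+00  4.57700e+00  4.34000e+00  1.42600e+00  9.81000e-01
  4.10000e-02  1.38560e+01 -1.10869e+02 -3.50000e-02] sd [0.664 0.43  0.676 0.039 0.109 0.023 0.243 0.001 0.001]
time_s: 5.88
tcp_pos: [0.4938, 0.099, 0.1595]
ee_rot: [[-0.992, -0.125, 0.0], [-0.125, 0.992, 0.0], [-0.0, 0.0, -1.0]]
wrist_force: [-2.4, 4.4, 3.7]
gripper_width: 0.159
t 6.175 yaw -172.79 mean [-3.19900e+00  4.31300e+00  4.49000e+00  1.30300e+00  7.93000e-01
  2.00000e-03  1.37590e+01 -1.12609e+02 -2.10000e-02] sd [0.667 0.238 1.031 0.032 0.122 0.011 0.156 0.002 0.004]
```

```bash
python3 -m inch '[{"hand":0.9,"slide":[-0.01,0.03,0],"yaw":-0.08},{"hand":0.9,"slide":[-0.02,0.05,0],"yaw":-0.16},{"hand":0.9,"slide":[-0.02,0.05,0],"yaw":-0.227},{"hand":0.9,"slide":[-0.02,0.05,0],"yaw":-0.227}]';python3 avg.py;python3 -m inch '[{"hand":0.9,"slide":[0,0,0],"yaw":-0.04},{"hand":0.9,"slide":[0,0,0],"yaw":-0.065},{"hand":0.9,"slide":[0,0,0],"yaw":-0.065}]';python3 avg.py
```

```text
time_s: 6.68
tcp_pos: [0.4938, 0.0995, 0.1595]
ee_rot: [[-0.995, 0.1, 0.001], [0.1, 0.995, 0.0], [-0.001, 0.0, -1.0]]
wrist_force: [-2.1, 4.2, 4.1]
gripper_width: 0.16
t 6.975 yaw 174.24 mean [-2.37000e+00  3.71000e+00  4.87600e+00  1.18900e+00  5.85000e-01
  8.70000e-02  1.38200e+01 -1.25638e+02 -5.50000e-02] sd [0.493 0.459 0.808 0.042 0.043 0.053 0.116 0.015 0.007]
time_s: 7.35
tcp_pos: [0.4938, 0.0996, 0.1595]
ee_rot: [[-0.986, 0.165, 0.001], [0.165, 0.986, 0.0], [-0.001, 0.001, -1.0]]
wrist_force: [-3.0, 4.7, 6.4]
gripper_width: 0.159
t 7.65 yaw 170.52 mean [-2.15500e+00  4.35700e+00  5.39100e+00  1.38100e+00  5.69000e-01
  1.18000e-01  1.38500e+01 -1.29388e+02 -1.06000e-01] sd [5.380e-01 5.650e-01 1.175e+00 4.200e-02 1.430e-01 1.900e-02 1.140e-01
 1.000e-03 1.000e-03]
```

```bash
python3 -m inch '[{"hand":0.9,"slide":[0,0,0],"yaw":-0.02},{"hand":0.9,"slide":[0,0,0],"yaw":-0.02}]';python3 avg.py
```

```text
time_s: 7.9
tcp_pos: [0.4938, 0.0996, 0.1594]
ee_rot: [[-0.983, 0.184, 0.001], [0.184, 0.983, 0.0], [-0.001, 0.0, -1.0]]
wrist_force: [-2.0, 4.9, 4.0]
gripper_width: 0.156
t 8.2 yaw 169.39 mean [  -2.579    4.677    4.967    1.376    0.621    0.194   13.829 -130.521
   -0.172] sd [1.182e+00 5.050e-01 1.046e+00 3.700e-02 1.630e-01 3.000e-02 1.020e-01
 1.000e-03 1.000e-03]
```

```bash
python3 -m inch '[{"hand":0.9,"slide":[0,0,0],"yaw":-0.02},{"hand":0.9,"slide":[0,0,0],"yaw":-0.02}]';python3 avg.py
```

```text
time_s: 8.45
tcp_pos: [0.4938, 0.0997, 0.1595]
ee_rot: [[-0.979, 0.204, 0.001], [0.204, 0.979, 0.0], [-0.001, 0.0, -1.0]]
wrist_force: [-2.0, 4.2, 6.1]
gripper_width: 0.157
t 8.75 yaw 168.26 mean [  -2.346    4.215    5.249    1.397    0.63     0.241   13.808 -131.653
   -0.244] sd [5.41e-01 5.04e-01 1.19e+00 4.10e-02 1.26e-01 2.80e-02 2.02e-01 1.00e-03
 1.00e-03]
```

```bash
python3 -m inch '[{"hand":0.9,"slide":[0,0,0],"yaw":-0.02},{"hand":0.9,"slide":[0,0,0],"yaw":-0.02}]';python3 avg.py
```

```text
time_s: 9.0
tcp_pos: [0.4939, 0.0997, 0.1595]
ee_rot: [[-0.975, 0.223, 0.001], [0.223, 0.975, 0.0], [-0.001, 0.0, -1.0]]
wrist_force: [-3.1, 4.8, 6.7]
gripper_width: 0.16
t 9.3 yaw 167.14 mean [  -2.752    5.115    4.992    1.427    0.63     0.305   13.883 -132.785
   -0.316] sd [5.650e-01 5.600e-01 1.063e+00 5.200e-02 1.380e-01 3.500e-02 1.260e-01
 1.000e-03 1.000e-03]
```

The torque against the stop is about 0.31 N m. The 47° turn from the start, including grip twist, means the dial started in click 2. Next I'll turn back ccw by two clicks in the grip, to the starting bearing, where the body is still clear of the hopper.

```bash
python3 -m inch '[{"hand":0.9,"slide":[0,0,0],"yaw":0.09},{"hand":0.9,"slide":[0,0,0],"yaw":0.18},{"hand":0.9,"slide":[0,0,0],"yaw":0.27},{"hand":0.9,"slide":[0,0,0],"yaw":0.36},{"hand":0.9,"slide":[0,0,0],"yaw":0.45},{"hand":0.9,"slide":[0,0,0],"yaw":0.54},{"hand":0.9,"slide":[0,0,0],"yaw":0.63},{"hand":0.9,"slide":[0,0,0],"yaw":0.72},{"hand":0.9,"slide":[0,0,0],"yaw":0.8},{"hand":0.9,"slide":[0,0,0],"yaw":0.83}]';python3 avg.py
```

```text
time_s: 10.55
tcp_pos: [0.4941, 0.0985, 0.1595]
ee_rot: [[-0.823, -0.569, 0.001], [-0.569, 0.823, -0.001], [0.0, -0.002, -1.0]]
wrist_force: [1.7, -3.3, 3.9]
gripper_width: 0.159
t 10.85 yaw -145.43 mean [ 2.395e+00 -4.845e+00  4.018e+00 -1.340e+00 -8.910e-01 -6.000e-03
  1.376e+01 -8.532e+01  2.700e-02] sd [0.481 0.815 0.54  0.193 0.122 0.038 0.163 0.04  0.034]
```

```bash
python3 -m inch '[{"hand":0.8,"slide":[0,0,0],"yaw":0},{"hand":0.6,"slide":[0,0,0],"yaw":0},{"hand":0.4,"slide":[0,0,0],"yaw":0},{"hand":0.4,"slide":[0,0,3],"yaw":0},{"hand":0.4,"slide":[0,0,8],"yaw":0},{"hand":0.4,"slide":[0,0,14],"yaw":0},{"hand":0.4,"slide":[0,0,14],"yaw":0},{"hand":0.4,"slide":[0,0,14],"yaw":0}]';python3 - <<'E'
from h import *
import pickle
s=sense();im=capture("wrist");pickle.dump(s,open("w2.pkl","wb"));cv2.imwrite("pics/w2.png",im)
c=cam("wrist",s);print(s["tcp_pos"],s["moment"],s["wrist_force"])
u,v=proj(c,(.4945,.099,.1));u,v=int(u),int(v);print(u,v)
cv2.imwrite("pics/w2c.png",cv2.convertScaleAbs(cv2.resize(im[v-50:v+50,u-50:u+50],None,fx=6,fy=6,interpolation=2),alpha=2.2))
E
```

```text
time_s: 11.85
tcp_pos: [0.4929, 0.0994, 0.2985]
ee_rot: [[-0.823, -0.568, -0.001], [-0.568, 0.823, 0.0], [0.001, 0.001, -1.0]]
wrist_force: [-0.7, -1.3, -0.2]
gripper_width: 0.596
[0.492852   0.09939906 0.29852533] [ 0.08462104 -0.14516952  0.01650017] [-0.71055806 -1.25754084 -0.20640611]
273 205
```

View pics/w2c.png

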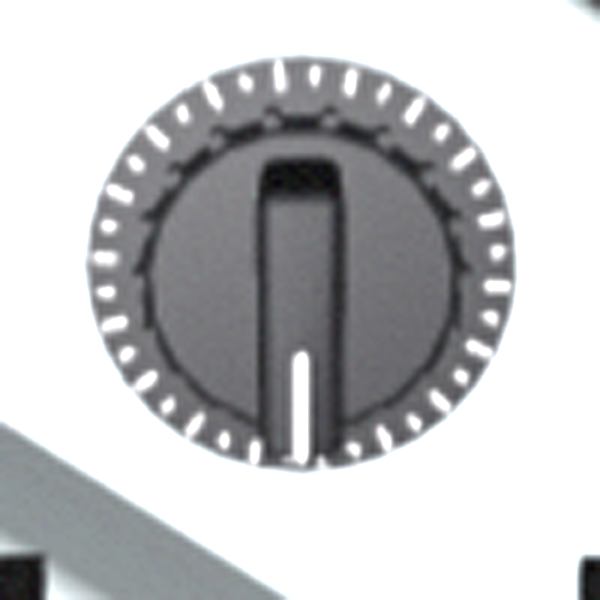

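The bar is back on its starting bearing of about 34.5°, so the dial is in click 2 and needs two more. I'll close the jaws and place them beside the robot-side end of the bar, then approach until they touch.

```bash
python3 -m inch '[{"hand":1,"slide":[-3.1,1.4,0],"yaw":0},{"hand":1,"slide":[-3.1,1.4,0],"yaw":0},{"hand":1,"slide":[-3.1,1.4,-5],"yaw":0},{"hand":1,"slide":[-3.1,1.4,-10],"yaw":0},{"hand":1,"slide":[-3.1,1.4,-13],"yaw":0},{"hand":1,"slide":[-3.1,1.4,-13.8],"yaw":0},{"hand":1,"slide":[-3.1,1.4,-13.8],"yaw":0}]';python3 avg.py;python3 -m inch '[{"hand":1,"slide":[0.22,-0.33,0],"yaw":0},{"hand":1,"slide":[0.22,-0.33,0],"yaw":0}]'; python3 st.py; python3 -m inch '[{"hand":1,"slide":[0.12,-0.17,0],"yaw":0},{"hand":1,"slide":[0.12,-0.17,0],"yaw":0}]'; python3 st.py
```

```text
time_s: 12.78
tcp_pos: [0.4629, 0.1133, 0.161]
ee_rot: [[-0.823, -0.568, -0.001], [-0.568, 0.823, -0.001], [0.001, -0.0, -1.0]]
wrist_force: [0.4, 0.5, 0.6]
gripper_width: 0.01
t 13.075 yaw -145.4 mean [-1.2000e-01 -2.5200e-01  3.5300e-01  8.5000e-02 -1.3800e-01  1.5000e-02
  4.1500e-01 -8.8776e+01  1.0000e-03] sd [0.241 0.655 0.288 0.03  0.025 0.02  0.087 0.002 0.   ]
time_s: 13.32
tcp_pos: [0.465, 0.1099, 0.1615]
ee_rot: [[-0.823, -0.567, 0.001], [-0.567, 0.823, 0.0], [-0.001, -0.0, -1.0]]
wrist_force: [-0.7, 0.3, -0.0]
gripper_width: 0.007
t 13.32 tcp [0.465  0.1099 0.1615] yaw -145.43 F [-0.65  0.33 -0.  ] M [ 0.103 -0.097 -0.048] w 0.6
time_s: 13.58
tcp_pos: [0.466, 0.1082, 0.1612]
ee_rot: [[-0.823, -0.568, -0.0], [-0.568, 0.823, -0.0], [0.0, -0.0, -1.0]]
wrist_force: [0.4, -0.1, 0.3]
gripper_width: 0.006
t 13.57 tcp [0.466  0.1082 0.1612] yaw -145.42 F [ 0.36 -0.14  0.27] M [ 0.09  -0.112  0.026] w 0.5
```

```bash
for i in 1 ; do python3 -m inch '[{"hand":1,"slide":[0.11,-0.17,0],"yaw":0},{"hand":1,"slide":[0.11,-0.17,0],"yaw":0}]' >/dev/null; python3 st.py; python3 -m inch '[{"hand":1,"slide":[0.11,-0.17,0],"yaw":0},{"hand":1,"slide":[0.11,-0.17,0],"yaw":0}]'>/dev/null; python3 st.py;  done
python3 - <<'E'
from h import *
cv2.imwrite("pics/w3.png",cv2.convertScaleAbs(capture("wrist"),alpha=1.8))
E
```

```text
t 13.82 tcp [0.4671 0.1066 0.1612] yaw -145.41 F [-0.18 -0.7   0.07] M [ 0.036 -0.113 -0.025] w 0.4
t 14.07 tcp [0.4682 0.1049 0.1612] yaw -145.41 F [-0.45 -0.55 -0.67] M [ 0.075 -0.137  0.014] w 0.5
```

View pics/w3.png

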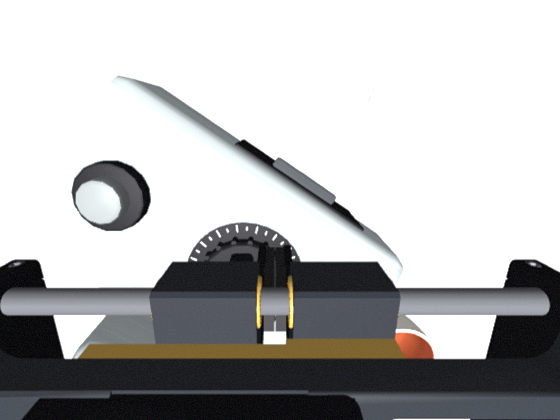

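The closed fingers are only about 16 mm thick at the tips, at (275,255). The bar end is at (243,257), roughly 4 mm away. The push path is then almost pure -y at x≈0.4707.

```bash
python3 -m inch '[{"hand":1,"slide":[0.25,-0.35,0],"yaw":0},{"hand":1,"slide":[0.25,-0.35,0],"yaw":0}]' >/dev/null; python3 st.py; python3 -m inch '[{"hand":1,"slide":[0,-0.12,0],"yaw":0.05},{"hand":1,"slide":[0,-0.12,0],"yaw":0.05}]'>/dev/null; python3 st.py;python3 -m inch '[{"hand":1,"slide":[0,-0.12,0],"yaw":0.05},{"hand":1,"slide":[0,-0.12,0],"yaw":0.05}]'>/dev/null; python3 st.py
```

```text
t 14.38 tcp [0.4705 0.1015 0.1612] yaw -145.43 F [-3.23  1.85  0.8 ] M [0.723 0.45  0.035] w 0.5
t 14.62 tcp [0.4703 0.1008 0.1612] yaw -142.54 F [-2.56  4.92  1.64] M [ 1.302  0.783 -0.007] w 0.8
t 14.88 tcp [0.4701 0.1001 0.1612] yaw -139.69 F [-4.89  7.45  2.05] M [ 2.126  1.323 -0.022] w 0.1
```

Contact, with force building towards the crest. I'll keep going in small steps.

```bash
for i in 1 ; do python3 -m inch '[{"hand":1,"slide":[0,-0.12,0],"yaw":0.05},{"hand":1,"slide":[0,-0.12,0],"yaw":0.05}]' >/dev/null; python3 st.py; python3 -m inch '[{"hand":1,"slide":[0,-0.1,0],"yaw":0.03},{"hand":1,"slide":[0,-0.1,0],"yaw":0.03}]'>/dev/null; python3 st.py;  done
```

```text
t 15.12 tcp [0.4704 0.098  0.1612] yaw -136.8 F [-1.94  1.12  0.37] M [0.513 0.294 0.049] w 0.2
t 15.38 tcp [0.4707 0.0965 0.1612] yaw -135.09 F [-0.51 -0.11 -0.31] M [ 0.083  0.053 -0.008] w 0.1
```

It snapped over to click 3 and the force has gone. Next I'll approach the bar again at about 54° and push over the second crest.

```bash
python3 -m inch '[{"hand":1,"slide":[0,-0.28,0],"yaw":0.085},{"hand":1,"slide":[0,-0.28,0],"yaw":0.085}]' >/dev/null; python3 st.py; python3 -m inch '[{"hand":1,"slide":[0,-0.15,0],"yaw":0},{"hand":1,"slide":[0,-0.15,0],"yaw":0}]'>/dev/null; python3 st.py;python3 -m inch '[{"hand":1,"slide":[0,-0.12,0],"yaw":0},{"hand":1,"slide":[0,-0.12,0],"yaw":0}]'>/dev/null; python3 st.py
```

```text
t 15.62 tcp [0.4709 0.0939 0.1613] yaw -130.3 F [-1.48  0.32  0.22] M [0.36  0.055 0.054] w 0.2
t 15.88 tcp [0.4709 0.0933 0.1613] yaw -130.29 F [-2.19  4.1  -0.66] M [1.437 0.329 0.068] w 0.7
t 16.12 tcp [0.471  0.093  0.1613] yaw -130.27 F [-1.87  8.23 -0.1 ] M [2.582 0.745 0.127] w 0.8
```

```bash
python3 -m inch '[{"hand":1,"slide":[0.07,-0.07,0],"yaw":0},{"hand":1,"slide":[0.07,-0.07,0],"yaw":0}]' >/dev/null; python3 st.py; python3 -m inch '[{"hand":1,"slide":[0.05,-0.05,0],"yaw":0},{"hand":1,"slide":[0.05,-0.05,0],"yaw":0}]'>/dev/null; python3 st.py
```

```text
t 16.38 tcp [0.4712 0.0927 0.1613] yaw -130.28 F [-5.77 10.99  1.08] M [3.445 1.557 0.165] w 0.2
t 16.62 tcp [0.4714 0.0925 0.1613] yaw -130.28 F [-7.78 14.07  1.08] M [4.091 2.072 0.168] w 0.4
```

The force is now 16 N with no snap, so I'll look before pushing on.

```bash
python3 - <<'E'
from h import *
im=capture("wrist");cv2.imwrite("pics/w4.png",im)
cv2.imwrite("pics/w4c.png",cv2.convertScaleAbs(cv2.resize(im[170:300,170:330],None,fx=4.5,fy=4.5,interpolation=2),alpha=2.6))
E
python3 avg.py
```

```text
t 16.975 yaw -130.27 mean [ -7.649  13.829   2.066   4.043   2.056   0.214   0.62  -70.499  -0.193] sd [0.28  0.353 0.383 0.028 0.038 0.026 0.215 0.001 0.   ]
```

View pics/w4c.png

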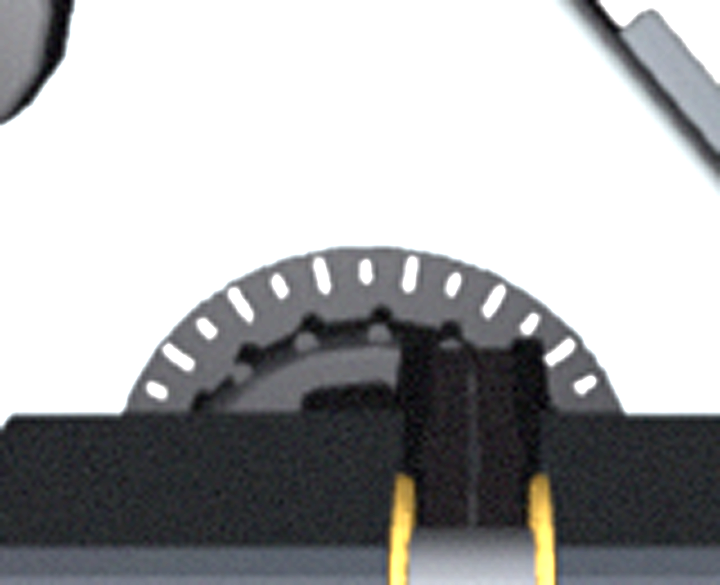

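The view shows the bar end leaning about 10° ccw of the tool, so it is at about 60°, a few degrees short of the crest. The contact is on the inner corner of the finger, where the lever is short. I'll slide outward along the bar for a better lever rather than push harder.

```bash
python3 -m inch '[{"hand":1,"slide":[-0.1,-0.17,0],"yaw":0},{"hand":1,"slide":[-0.2,-0.35,0],"yaw":0},{"hand":1,"slide":[-0.2,-0.35,0],"yaw":0}]' >/dev/null; python3 avg.py; python3 st.py
```

```text
t 17.65 yaw -130.25 mean [-7.0880e+00  1.7893e+01  6.0000e-03  5.3100e+00  1.9380e+00  2.8100e-01
  4.1300e-01 -7.0233e+01 -2.4900e-01] sd [0.65  0.607 0.765 0.028 0.031 0.027 0.167 0.001 0.   ]
t 17.65 tcp [0.47   0.0902 0.1613] yaw -130.25 F [-7.78 17.8  -0.26] M [5.307 1.897 0.28 ] w 0.5
```

19 N with the right geometry should have moved it, so something isn't as I assume. I'll back off, lift clear and measure the bar angle from its white index line.

```bash
python3 -m inch '[{"hand":1,"slide":[-0.4,0.4,0],"yaw":0},{"hand":1,"slide":[-0.8,0.7,0],"yaw":0},{"hand":1,"slide":[-0.8,0.7,3],"yaw":0},{"hand":1,"slide":[0,0.9,8],"yaw":0},{"hand":1,"slide":[2.4,0.9,13.5],"yaw":0},{"hand":1,"slide":[2.4,0.9,13.5],"yaw":0},{"hand":1,"slide":[2.4,0.9,13.5],"yaw":0}]' >/dev/null; python3 st.py; python3 - <<'E'
from h import *
s=sense();im=capture("wrist");c=cam("wrist",s);cv2.imwrite("pics/w5.png",im)
u,v=(int(a) for a in proj(c,(.494,.099,.1)));print(u,v)
cv2.imwrite("pics/w5c.png",cv2.convertScaleAbs(cv2.resize(im[v-50:v+50,u-50:u+50],None,fx=6,fy=6,interpolation=2),alpha=2.2))
E
```

```text
t 18.52 tcp [0.4931 0.095  0.2955] yaw -130.3 F [-1.78 -0.2  -0.54] M [ 0.097 -0.036 -0.021] w 0.3
276 208
```

View pics/w5c.png

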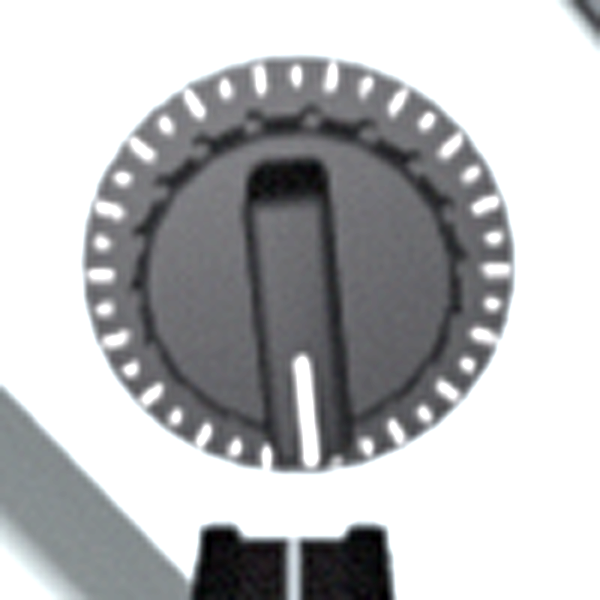

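The bar is at about 54.3° in click 3, so the second crest was not passed. I'll turn the tool about 90° so the body points clear of the hopper, and push with the fingers' 19 mm side lying flush on the bar. That lets the yaw follow the bar.

```bash
python3 -m inch '[{"hand":1,"slide":[-2.9,0.45,0],"yaw":-1.443},{"hand":1,"slide":[-2.9,0.45,0],"yaw":-1.443},{"hand":1,"slide":[-2.9,0.45,0],"yaw":-1.443},{"hand":1,"slide":[-2.9,0.45,0],"yaw":-1.443},{"hand":1,"slide":[-2.9,0.45,0],"yaw":-1.443},{"hand":1,"slide":[-2.9,0.45,0],"yaw":-1.443},{"hand":1,"slide":[-2.9,0.45,0],"yaw":-1.443},{"hand":1,"slide":[-2.9,0.45,0],"yaw":-1.443},{"hand":1,"slide":[-2.9,0.45,0],"yaw":-1.443}]' >/dev/null; python3 st.py; python3 -m inch '[{"hand":1,"slide":[0,0,-5],"yaw":0},{"hand":1,"slide":[0,0,-10],"yaw":0},{"hand":1,"slide":[0,0,-13],"yaw":0},{"hand":1,"slide":[0,0,-13.6],"yaw":0},{"hand":1,"slide":[0,0,-13.6],"yaw":0}]' >/dev/null; python3 st.py; python3 -m inch '[{"hand":1,"slide":[0.3,-0.22,0],"yaw":0},{"hand":1,"slide":[0.55,-0.4,0],"yaw":0},{"hand":1,"slide":[0.55,-0.4,0],"yaw":0}]' >/dev/null; python3 st.py
```

```text
t 19.7 tcp [0.4641 0.0998 0.2948] yaw 147.18 F [ 0.12 -0.15  0.14] M [-0.022 -0.178  0.037] w 0.5
t 20.32 tcp [0.4651 0.1002 0.1605] yaw 147.18 F [ 0.43  0.32 -0.51] M [-0.008 -0.18   0.001] w 0.2
t 20.7 tcp [0.4708 0.0961 0.1609] yaw 147.08 F [-0.15  0.38  0.02] M [-0.049 -0.156 -0.024] w 0.2
```

```bash
python3 -m inch '[{"hand":1,"slide":[0,-0.2,0],"yaw":0.04},{"hand":1,"slide":[0,-0.2,0],"yaw":0.04}]' >/dev/null; python3 st.py; python3 -m inch '[{"hand":1,"slide":[0.02,-0.12,0],"yaw":0.05},{"hand":1,"slide":[0.02,-0.12,0],"yaw":0.05}]' >/dev/null; python3 st.py; python3 -m inch '[{"hand":1,"slide":[0.05,-0.12,0],"yaw":0.05},{"hand":1,"slide":[0.05,-0.12,0],"yaw":0.05}]' >/dev/null; python3 st.py
```

```text
t 20.95 tcp [0.4705 0.0947 0.1606] yaw 149.36 F [-1.24  3.93  1.43] M [0.914 0.255 0.003] w 0.1
t 21.2 tcp [0.4705 0.0931 0.1604] yaw 152.23 F [-1.21  2.8   1.91] M [0.753 0.333 0.046] w 0.2
t 21.45 tcp [0.4706 0.0922 0.1604] yaw 155.07 F [-5.09  4.42  2.33] M [1.381 0.875 0.025] w 0.4
```

```bash
python3 -m inch '[{"hand":1,"slide":[0.06,-0.1,0],"yaw":0.05},{"hand":1,"slide":[0.06,-0.1,0],"yaw":0.05}]' >/dev/null; python3 st.py; python3 -m inch '[{"hand":1,"slide":[0.06,-0.1,0],"yaw":0.04},{"hand":1,"slide":[0.06,-0.1,0],"yaw":0.04}]' >/dev/null; python3 st.py
```

```text
t 21.7 tcp [0.4707 0.0914 0.1603] yaw 157.92 F [-6.49  6.57  3.88] M [ 1.915  1.505 -0.004] w 0.5
t 21.95 tcp [0.4718 0.0895 0.1603] yaw 160.22 F [-2.83  0.58  2.01] M [ 0.276  0.468 -0.014] w 0.8
```

```bash
python3 avg.py; python3 -m inch '[{"hand":1,"slide":[-0.4,0.3,0],"yaw":0},{"hand":1,"slide":[-0.8,0.5,0],"yaw":0},{"hand":1,"slide":[-0.8,0.5,3],"yaw":0},{"hand":1,"slide":[0,0.9,8],"yaw":0},{"hand":1,"slide":[2.4,0.9,13.5],"yaw":0},{"hand":1,"slide":[2.4,0.9,13.5],"yaw":0},{"hand":1,"slide":[2.4,0.9,13.5],"yaw":0}]' >/dev/null; python3 st.py; python3 - <<'E'
from h import *
import pickle
s=sense();im=capture("wrist");c=cam("wrist",s);cv2.imwrite("pics/w6.png",im);pickle.dump(s,open("w6.pkl","wb"))
u,v=(int(a) for a in proj(c,(.494,.099,.1)));print(u,v)
cv2.imwrite("pics/w6c.png",cv2.convertScaleAbs(cv2.resize(im[v-50:v+50,u-50:u+50],None,fx=6,fy=6,interpolation=2),alpha=2.2))
E
```

```text
t 22.25 yaw 160.24 mean [-2.41400e+00  3.53000e-01  1.70900e+00  1.72000e-01  5.97000e-01
  1.60000e-02  3.42000e-01 -1.39947e+02 -1.00000e-02] sd [0.562 0.529 0.185 0.031 0.047 0.037 0.18  0.019 0.006]
t 23.12 tcp [0.4957 0.0988 0.2947] yaw 160.26 F [-0.4   0.66 -0.45] M [ 0.024 -0.177  0.044] w 0.6
274 202
```

View pics/w6c.png

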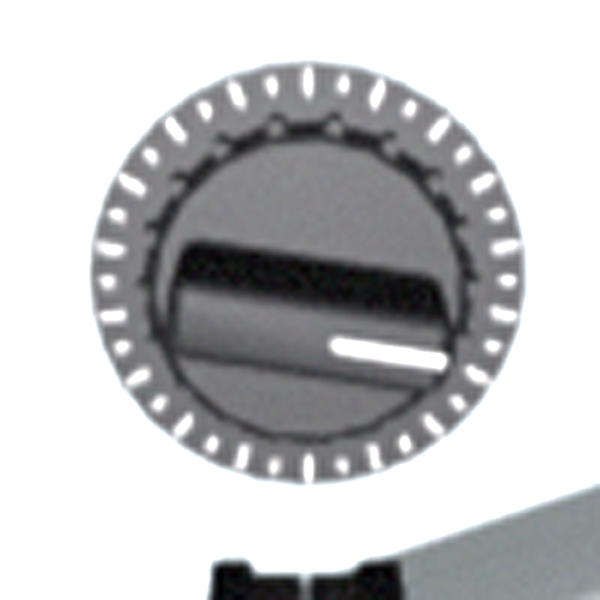

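```bash
python3 - <<'E'
from h import *
import pickle
s=pickle.load(open("w6.pkl","rb"));c=cam("wrist",s);u,v=274-50,202-50
f=lambda x,y,z=.1135:ray(c,(u+(x+.5)/6-.5,v+(y+.5)/6-.5),z)
for a,b in (((335,345),(440,362)),((180,352),(420,386)),((185,290),(435,322)),):
    A,B=f(*a),f(*b);d=B-A;print(np.degrees(np.arctan2(d[1],d[0])),(A+B)/2)
im=cv2.imread("pics/w6.png");g=cv2.cvtColor(im,cv2.COLOR_BGR2GRAY)
for nm,im_ in(("w6",im),):
    print("key proj",proj(c,(.4917,.0033,.08)))
E
```

```text
60.757233575965095 [0.50188385 0.11007158 0.1135    ]
61.895291593168395 [0.49966071 0.09618265 0.1135    ]
62.78062503056306 [0.49041983 0.10116237 0.1135    ]
key proj [190.5370334  224.80251167]
```

```bash
cat > ang.py <<'E'
from h import *
# pose: R from yaw, tool down; index line via white mask inside the disc
def ang(im,tcp,yaw):
    y=np.radians(yaw);R=np.array([[np.cos(y),np.sin(y),0],[np.sin(y),-np.cos(y),0],[0,0,-1]])
    c=cam("wrist",{"ee_rot":R,"tcp_pos":tcp})
    g=cv2.cvtColor(im,cv2.COLOR_BGR2GRAY)
    H,W=g.shape;best=[]
    m=(g>85).astype(np.uint8)
    yy,xx=np.nonzero(m)
    pts=[];
    for x,yv in zip(xx,yy):
        P=ray(c,(x,yv),.1135);
        r=np.hypot(P[0]-.494,P[1]-.099)
        if r<.0235: pts.append(P[:2])
    pts=np.array(pts,np.float32);
    vx,vy,x0,y0=cv2.fitLine(pts,cv2.DIST_HUBER,0,1e-5,1e-5).ravel()
    if vx*(x0-.494)+vy*(y0-.099)<0: vx,vy=-vx,-vy
    return len(pts),np.degrees(np.arctan2(vy,vx)).round(2),np.round([x0,y0],4),"from centre",np.degrees(np.arctan2(y0-.099,x0-.494)).round(1)
if __name__=="__main__":
    for n,t,y in(("w1",(.49182,.0960,.30192),-149.81),("w2",(.49285,.0994,.29853),-145.4),("w5",(.4931,.095,.2955),-130.3),("w6",(.4957,.0988,.2947),160.26)):
        im=cv2.imread(f"pics/{n}.png");print(n,ang(im,t,y))
E
python3 ang.py
```

```text
w1 (55, np.float32(37.02), array([0.5071, 0.1065], dtype=float32), 'from centre', np.float32(29.8))
w2 (53, np.float32(34.08), array([0.5054, 0.1056], dtype=float32), 'from centre', np.float32(30.0))
w5 (61, np.float32(54.13), array([0.5037, 0.1105], dtype=float32), 'from centre', np.float32(49.9))
w6 (76, np.float32(103.59), array([0.5044, 0.1064], dtype=float32), 'from centre', np.float32(35.4))
```

The index line reads about 61°, between clicks 3 (54.1°) and 4 (74.1°). I'll check whether the dial is still moving.

```bash
python3 - <<'E'
from h import *
import pickle
for i in range(4): im=capture("wrist")
s=sense();print(s["time_s"],s["tcp_pos"]);cv2.imwrite("pics/w7.png",im)
a=cv2.imread("pics/w6.png").astype(int);d=abs(im.astype(int)-a).max(2)[152:252,224:324];print("changed px in dial crop",(d>25).sum(),d.max(),"elsewhere",(abs(im.astype(int)-a).max(2)>25).sum())
# line fit of the index mark in the original pixels (crop window around it)
g=cv2.cvtColor(im,cv2.COLOR_BGR2GRAY)
w=g[202:216,278:300];print(w)
E
```

```text
23.375 [0.49570887 0.09864676 0.29413984]
changed px in dial crop 667 102 elsewhere 2873
[[ 14  13  12  12  13  10   7  10   9   7   7   9   8  14   5   6   9   8
    7   5  22  50]
 [ 23  22  23  18  20  15  16  12   9  14  11   8   8  10   8  10  10   8
    9   6  16  40]
 [ 42  38  35  35  32  28  26  24  22  24  18  17  16  15  15  13  11  11
   11   9   8  33]
 [ 56  55  51  50  46  43  42  38  36  35  30  29  27  26  22  21  21  17
   19  16  13  22]
 [ 59  59  57  56  56  57  55  53  54  49  46  44  42  39  37  37  32  29
   29  27  23  20]
 [ 58  55  56  55  57  57  56  57  57  56  57  55  54  55  53  49  46  46
   44  41  35  24]
 [ 56  55  62  71  65  57  57  54  54  53  55  55  57  57  55  56  55  54
   55  54  43  26]
 [ 55  63 107 152 133 109 101  86  74  71  64  57  56  52  52  52  55  53
   56  53  42  25]
 [ 53  71 137 186 184 179 179 176 158 150 132 109 101  85  80  74  69  63
   55  53  36  21]
 [ 52  57  95 130 132 140 143 157 166 168 182 179 179 178 176 158 153 132
  108 100  78  31]
 [ 48  46  53  58  61  72  76  95 109 112 131 140 142 158 173 170 186 183
  179 180 173  81]
 [ 46  47  46  47  47  47  50  52  55  56  61  72  76  93 110 114 130 132
  140 141 146  64]
 [ 33  38  37  40  42  45  45  46  46  46  48  49  49  51  54  55  57  62
   72  67  75  44]
 [ 32  31  33  31  31  35  38  36  38  43  45  46  46  50  48  49  48  47
   48  34  29  43]]
```

```bash
cat > ang2.py <<'E'
from h import *
def ang2(im,s,guess=None):
    """index line: per-pixel weighted fit of bright pixels on bar top, projected to z=.1135"""
    c=cam("wrist",s);g=cv2.cvtColor(im,cv2.COLOR_BGR2GRAY).astype(float)
    pu=proj(c,(.494,.099,.1135));x0,y0=int(pu[0])-32,int(pu[1])-32
    w=(g[y0:y0+64,x0:x0+64]>95).astype(np.uint8)
    n,l,st,ce=cv2.connectedComponentsWithStats(w)
    out=[]
    for i in range(1,n):
        if st[i,4]<20: continue
        yy,xx=np.nonzero(l==i);P=np.array([ray(c,(x+x0,y+y0),.1135)[:2] for x,y in zip(xx,yy)],np.float32)
        (a,b),(d1,d2),_=cv2.minAreaRect(P);L=max(d1,d2);W=min(d1,d2)
        if .01<L<.022 and W<.006:
            vx,vy,_,_=cv2.fitLine(P,cv2.DIST_L2,0,.01,.01).ravel();an=np.degrees(np.arctan2(vy,vx));
            if abs(P.mean(0)-[.494,.099]).max()<.02: out.append((round(float(an),2),st[i,4],P.mean(0).round(4)))
    return out
def mk(t,yaw):
    y=np.radians(yaw);return {"tcp_pos":t,"ee_rot":np.array([[np.cos(y),np.sin(y),0],[np.sin(y),-np.cos(y),0],[0,0,-1]])}
if __name__=="__main__":
    for n,t,y in(("w1",(.49182,.0960,.30192),-149.81),("w2",(.49285,.0994,.29853),-145.4),("w5",(.4931,.095,.2955),-130.3),("w6",(.4957,.0988,.2947),160.26),("w7",(.4957,.0986,.2941),160.26)):
        print(n,ang2(cv2.imread(f"pics/{n}.png"),mk(t,y)))
E
python3 ang2.py
```

```text
w1 [(35.0, np.int32(45), array([0.5069, 0.1068], dtype=float32))]
w2 [(34.56, np.int32(36), array([0.507 , 0.1064], dtype=float32))]
w5 [(55.11, np.int32(47), array([0.5035, 0.11  ], dtype=float32))]
w6 [(60.86, np.int32(51), array([0.502, 0.11 ], dtype=float32))]
w7 [(60.92, np.int32(53), array([0.5027, 0.1104], dtype=float32))]
```

The dial is stationary at about 61°, between clicks, so friction is holding it short of click 4. I'll push again the same way and carry the bar further, to about 74°, well short of the next crest at 85°.

```bash
python3 -m inch '[{"hand":1,"slide":[-3.1,-0.3,0],"yaw":0},{"hand":1,"slide":[-3.1,-0.3,-5],"yaw":0},{"hand":1,"slide":[-3.1,-0.3,-10],"yaw":0},{"hand":1,"slide":[-3.1,-0.3,-13],"yaw":0},{"hand":1,"slide":[-3.1,-0.3,-13.3],"yaw":0},{"hand":1,"slide":[-3.1,-0.3,-13.3],"yaw":0}]' >/dev/null; python3 st.py; python3 -m inch '[{"hand":1,"slide":[0.4,-0.3,0],"yaw":0},{"hand":1,"slide":[0.7,-0.45,0],"yaw":0},{"hand":1,"slide":[0.7,-0.45,0],"yaw":0}]' >/dev/null; python3 st.py;  python3 -m inch '[{"hand":1,"slide":[0.05,-0.1,0],"yaw":0.02},{"hand":1,"slide":[0.05,-0.1,0],"yaw":0.02}]' >/dev/null; python3 st.py
```

```text
t 24.12 tcp [0.4658 0.096  0.1629] yaw 160.31 F [-0.71  1.14  0.09] M [ 0.03  -0.187 -0.008] w 0.6
t 24.5 tcp [0.4729 0.0913 0.1629] yaw 160.27 F [-1.2   0.44 -0.3 ] M [ 0.007 -0.191 -0.032] w 0.4
t 24.75 tcp [0.4729 0.0902 0.1623] yaw 161.44 F [-0.1   0.02 -0.43] M [-0.048 -0.15  -0.003] w 0.4
```

```bash
python3 -m inch '[{"hand":1,"slide":[0.03,-0.12,0],"yaw":0.03},{"hand":1,"slide":[0.03,-0.12,0],"yaw":0.03}]' >/dev/null; python3 st.py; python3 -m inch '[{"hand":1,"slide":[0.02,-0.1,0],"yaw":0.03},{"hand":1,"slide":[0.02,-0.1,0],"yaw":0.03}]' >/dev/null; python3 st.py; python3 - <<'E'
from h import *
im=capture("wrist");cv2.imwrite("pics/w8.png",cv2.convertScaleAbs(im,alpha=2.4))
E
```

```text
t 25.0 tcp [0.4731 0.089  0.1622] yaw 163.16 F [-0.15 -0.28 -0.45] M [ 0.026 -0.168 -0.044] w 0.3
t 25.25 tcp [0.4732 0.088  0.1622] yaw 164.88 F [ 0.53  0.63 -0.41] M [-0.008 -0.172  0.006] w 0.2
```

View pics/w8.png

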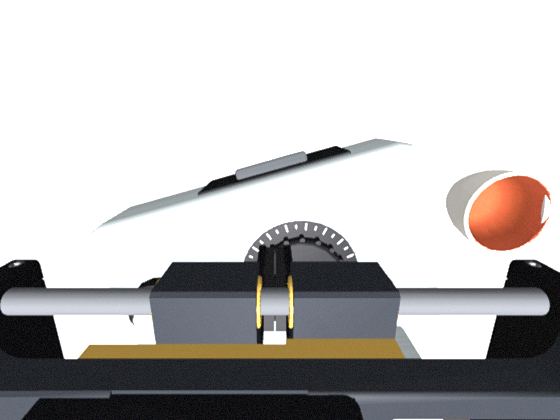

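There was no contact anywhere up to the 72° position. The approach itself reached about 67°, so it probably carried the bar over the crest and it snapped on. I'll retreat and measure.

```bash
python3 -m inch '[{"hand":1,"slide":[-0.5,0.2,0],"yaw":0},{"hand":1,"slide":[-1,0.4,0],"yaw":0},{"hand":1,"slide":[-1,0.4,4],"yaw":0},{"hand":1,"slide":[-1,0.4,9],"yaw":0},{"hand":1,"slide":[2,1,13.4],"yaw":0},{"hand":1,"slide":[2,1,13.4],"yaw":0},{"hand":1,"slide":[2,1,13.4],"yaw":0},{"hand":1,"slide":[2,1,13.4],"yaw":0}]' >/dev/null; python3 st.py; python3 - <<'E'
from ang2 import *
for i in range(2):
    s=sense();im=capture("wrist");print(ang2(im,s),s["tcp_pos"])
cv2.imwrite("pics/w9.png",im)
c=cam("wrist",s)
g=cv2.cvtColor(im,cv2.COLOR_BGR2GRAY);m=(g<75).astype(np.uint8)*255
n,l,st,ce=cv2.connectedComponentsWithStats(m);
for i in range(1,n):
    if st[i,4]>150: print(st[i],ce[i].round(1))
u,v=(int(a) for a in proj(c,(.494,.09,.1)));print(u,v)
k=proj(c,(.4917,.0033,.082));print(k)
a=cv2.resize(im[v-60:v+60,u-60:u+60],None,fx=4,fy=4,interpolation=2);k=k.astype(int)
x0,y0=max(k[0]-40,0),max(k[1]-40,0);b=cv2.resize(im[y0:y0+80,x0:x0+80],(320,320),interpolation=2)
o=np.zeros((480,800,3),np.uint8);o[:,:480]=a;o[:320,480:]=b;print("b origin",x0,y0,"a origin",u-60,v-60)
cv2.imwrite("pics/w9c.png",cv2.convertScaleAbs(o,alpha=2.2))
E
```

```text
t 26.3 tcp [0.4922 0.0977 0.2948] yaw 164.86 F [ 0.39 -0.3  -0.41] M [ 0.029 -0.162  0.006] w 0.5
[(74.96, np.int32(57), array([0.4992, 0.1114], dtype=float32))] [0.49216805 0.09773369 0.29482369]
[(74.62, np.int32(56), array([0.4995, 0.1117], dtype=float32))] [0.4923347  0.09781015 0.29498475]
[212 124  99  29 544] [260.3 135.1]
[ 387  141   49   49 1235] [416.3 167.1]
[ 242  166   71   69 3478] [276.9 200.3]
[171 203  40  38 755] [192.7 218.6]
[    0   218   560   202 72704] [284.2 345.8]
268 208
[190.07525174 221.67481673]
b origin 150 181 a origin 208 148
```

View pics/w9c.png

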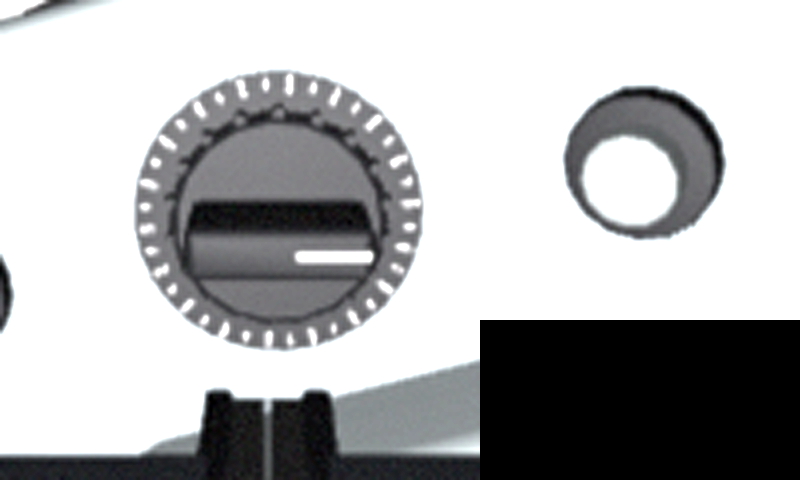

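The dial reads 74.8°, which is click 4 (start 34.7° + 40°). In the crop the key top is at (632,180) and its collar at (645,162). Next I'll work out the key's height.

```bash
python3 - <<'E'
from ang2 import *
from scipy.optimize import least_squares
C=[]
for n,t,y,guess in(("w1",(.49182,.0960,.30192),-149.81,(195,155)),("w9",(.49233,.09781,.29498),164.86,(188,226))):
    g=cv2.cvtColor(cv2.imread(f"pics/{n}.png"),cv2.COLOR_BGR2GRAY)
    m=(g>70).astype(np.uint8);num,l,st,ce=cv2.connectedComponentsWithStats(m);i=l[guess[1],guess[0]];print(n,st[i],ce[i])
    c=cam("wrist",mk(t,y));C.append((c,ce[i]))
f=lambda P:np.concatenate([proj(c,P)-p for c,p in C])
r=least_squares(f,[.492,.004,.085],x_scale=.01);print(r.x,r.fun)
for z in(.08,.085,.09,.095,.1):print(z,[ray(c,p,z)[:2].round(4) for c,p in C])
s=sense();print(s["tcp_pos"])
E
```

```text
w1 [182 144  25  26 516] [193.95348837 156.17248062]
w9 [175 215  25  23 433] [187.         225.84295612]
[0.49223196 0.00400257 0.09530389] [-0.00887487  0.02255346 -0.00991224 -0.02338131]
0.08 [array([0.4958, 0.0014]), array([ 0.4964, -0.002 ])]
0.085 [array([0.4946, 0.0022]), array([ 0.495, -0.   ])]
0.09 [array([0.4935, 0.0031]), array([0.4937, 0.0019])]
0.095 [array([0.4923, 0.0039]), array([0.4923, 0.0039])]
0.1 [array([0.4911, 0.0048]), array([0.491 , 0.0058])]
[0.49252724 0.0978463  0.29517219]
```

```bash
python3 -m inch '[{"hand":1,"slide":[0,-5,0],"yaw":0.15},{"hand":1,"slide":[0,-9.4,0],"yaw":0.26},{"hand":1,"slide":[0,-9.4,-5],"yaw":0.26},{"hand":1,"slide":[0,-9.4,-10],"yaw":0.26},{"hand":1,"slide":[0,-9.4,-12.4],"yaw":0.26},{"hand":1,"slide":[0,-9.4,-12.4],"yaw":0.26}]' >/dev/null; python3 st.py;  python3 -m inch '[{"hand":1,"slide":[0,0,-0.4],"yaw":0},{"hand":1,"slide":[0,0,-0.8],"yaw":0},{"hand":1,"slide":[0,0,-0.8],"yaw":0}]' >/dev/null; python3 st.py
```

```text
t 27.15 tcp [0.4921 0.0037 0.1703] yaw 179.76 F [-0.42  0.4   0.58] M [ 0.03  -0.164  0.081] w 0.6
t 27.52 tcp [0.494  0.0044 0.1652] yaw 179.78 F [-0.01  0.58  2.84] M [ 0.202 -0.216  0.028] w 0.4
```

```bash
python3 -m inch '[{"hand":1,"slide":[-0.15,0,-0.3],"yaw":0},{"hand":1,"slide":[-0.15,0,-0.3],"yaw":0}]' >/dev/null; python3 st.py;  python3 -m inch '[{"hand":1,"slide":[0,0,-0.3],"yaw":0},{"hand":1,"slide":[0,0,-0.3],"yaw":0}]' >/dev/null; python3 st.py; python3 avg.py
```

```text
t 27.77 tcp [0.4933 0.0044 0.1623] yaw 179.81 F [2.77 0.02 4.9 ] M [ 2.20e-02 -1.06e+00 -1.00e-03] w 0.3
t 28.02 tcp [0.4933 0.0044 0.1609] yaw 179.84 F [-0.58  2.39 15.99] M [ 0.289  0.156 -0.013] w 0.4
t 28.325 yaw 179.84 mean [-9.03000e-01  1.29700e+00  1.66810e+01  3.46000e-01  1.35000e-01
  1.60000e-02  4.46000e-01 -1.09676e+02  4.00000e-03] sd [0.542 0.317 0.415 0.019 0.025 0.037 0.223 0.001 0.   ]
```

```bash
python3 -m inch '[{"hand":1,"slide":[0,0,-0.15],"yaw":0},{"hand":1,"slide":[0,0,-0.15],"yaw":0}]' >/dev/null; python3 st.py;  python3 -m inch '[{"hand":1,"slide":[0,0,0.5],"yaw":0},{"hand":1,"slide":[0,0,1],"yaw":0},{"hand":1,"slide":[0,0,2],"yaw":0},{"hand":1,"slide":[0,0,6],"yaw":0},{"hand":1,"slide":[0,0,11],"yaw":0},{"hand":1,"slide":[0,3,14],"yaw":0},{"hand":1,"slide":[0,3,14],"yaw":0},{"hand":1,"slide":[0,3,14],"yaw":0}]' >/dev/null; python3 st.py; python3 - <<'E'
from ang2 import *
s=sense();im=capture("wrist");cv2.imwrite("pics/w10.png",im);print(ang2(im,s))
c=cam("wrist",s);g=cv2.cvtColor(im,cv2.COLOR_BGR2GRAY);m=(g>70).astype(np.uint8);k,l,st,ce=cv2.connectedComponentsWithStats(m)
for z in (.0953,.0893):
    p=proj(c,(.4922,.0040,z));i=l[int(p[1]),int(p[0])];print(z,p.round(1),ce[i].round(1),st[i])
E
```

```text
t 28.57 tcp [0.4934 0.0045 0.1607] yaw 179.88 F [-5.17  1.85 25.45] M [0.593 1.158 0.015] w 0.5
t 29.57 tcp [0.4905 0.0337 0.2953] yaw 179.75 F [-0.56  0.11 -0.45] M [ 0.056 -0.182 -0.082] w 0.5
[]
0.0953 [245.6 205.7] [245.5 205.2] [234 194  24  24 463]
0.0893 [246.2 204.1] [245.5 205.2] [234 194  24  24 463]
```

The key bottomed out firmly (25 N, only 0.2 mm more travel) and was released. A final check of the dial follows.

```bash
python3 -m inch '[{"hand":1,"slide":[0,3,0],"yaw":-0.13},{"hand":1,"slide":[0,6.2,0],"yaw":-0.26},{"hand":1,"slide":[0,6.2,0],"yaw":-0.26},{"hand":1,"slide":[0,6.2,0],"yaw":-0.26}]' >/dev/null; python3 - <<'E'
from ang2 import *
s=sense();im=capture("wrist");cv2.imwrite("pics/w11.png",im);print(s["time_s"],s["tcp_pos"],ang2(im,s))
c=cam("wrist",s);g=cv2.cvtColor(im,cv2.COLOR_BGR2GRAY);m=(g>70).astype(np.uint8);k,l,st,ce=cv2.connectedComponentsWithStats(m)
for z in (.0953,.0893):
    p=proj(c,(.4922,.0040,z));i=l[int(p[1]),int(p[0])];print(z,p.round(1),ce[i].round(1))
a=cv2.imread("pics/top0.png");b=capture("top");cv2.imwrite("pics/top1.png",b)
for n,(x,y,w,h) in {"cup":(140,190,38,34),"jar":(390,212,34,30),"spoon":(205,240,20,45)}.items():
    print(n,(abs(a[y:y+h,x:x+w].astype(int)-b[y:y+h,x:x+w]).max(2)>40).sum())
E
```

```text
30.125 [0.49130508 0.09529319 0.29562847] [(74.64, np.int32(56), array([0.4993, 0.1116], dtype=float32))]
0.0953 [190.2 226.2] [189.8 225.9]
0.0893 [191.8 224.3] [189.8 225.9]
cup 715
jar 0
spoon 0
```

```bash
python3 - <<'E'
from ang2 import *
s=sense()
for n,S in(("w1",mk((.49182,.0960,.30192),-149.81)),("w11",s)):
    im=cv2.imread(f"pics/{n}.png");h=cv2.cvtColor(im,cv2.COLOR_BGR2HSV);m=((h[...,1]>150)&(h[...,2]>60)&(h[...,0]<12)).astype(np.uint8)
    k,l,st,ce=cv2.connectedComponentsWithStats(m);i=1+st[1:,4].argmax();print(n,st[i],ray(cam("wrist",S),ce[i],.04).round(4))
finish_job()
E
```

```text
w1 [363 240  38  34 845] [0.4951 0.26   0.04  ]
w11 [ 389  141   49   49 1835] [0.5039 0.2568 0.04  ]
the job is handed in; nothing more can be done
```

I set the grinder as asked and handed the job in at about 30 s, well inside the 61 s limit. No verdict comes back, so this rests on my own checks.

**Dial**
- I turned it clockwise onto the end stop. The twist there read 0.31 N m, close to the 0.3 that counts as right.
- I turned it back two clicks in the grip, then pushed the end of the bar for the last two, because the gripper body would have hit the hopper. I never saw it go past the fourth click.
- The first attempt at the last click failed with up to 19 N on the bar. The second left the dial part way (about 61°), and the third carried it over.
- It ended at 74.6–75.0°, two clicks (40°) on from its 34.7° starting bearing. It still read 74.6° after the key press.
- The fourth click depends on the dial having started in click 2. I worked that out from the angle turned to the stop, which fits.

**Start key**
- I pressed it to a firm bottom: at 25 N it moved only 0.2 mm more.
- After release, the picture matches the raised position better than the pressed one.

**Other things on the table**
- **Honey jar and spoon:** unchanged in the top view.
- **Cup:** not confirmed. The top-view comparison showed a change where the cup stands, probably the gripper blocking the view. Two wrist estimates of its position differ by about 9 mm; in the first, the fingers probably hid part of the cup. By my path geometry nothing came near it.

The arm was clear of everything, about 11 cm above the dial, when I handed in.

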